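Set out the polarimeter cells from their storage block

ROBOT

A 6-joint arm with a two-finger parallel gripper is mounted at the origin on a cart in front of the work surface, level with it; the furniture and walls round the work are solid. World frame = base frame: x ahead of the robot, y to its left, z up, the work surface at z = 0. Lengths are in m, angles in rad, forces in N, time in s.
With the tool pointing down it reaches from about 0.375 to 0.975 m from the base axis. Payload 3.8 kg.
Tool frame: the origin (TCP) lies at the very end of the fingers, on their centre line; the grasp point (between the pads) lies 19 mm behind it (env.hold_point_z is the distance from the TCP to the grasp point, in m); z points along the fingers, y is the line along which they close (so a half turn about z gives the same grasp; the last joint's range is limited). The gripper opens to 85 mm and grips with 20 to 120 N. Pads are 22 mm wide; open, the fingers measure 114 mm over their backs; the gripper's body (76 mm by 85 mm) begins 54 mm behind the grasp point. The pads swing forward as they close: fully open they stand 13 mm farther back than shut.
Start: joints at [1.117, 0.264, 1.604, -0, 1.274, -0.037], TCP at [0.273, 0.617, 0.231] pointing down, gripper open.
Joint ranges: [-2.63, 2.63], [-0.94, 2.18], [0.31, 2.57], [-1.31, 4.45], [0, 2.66], [-2.55, 2.55]. Speed limits (rad/s): [2.57, 2.57, 3.14, 3.14, 3.14, 3.14].

INTERFACE

Orientations are given as a unit quaternion [w, x, y, z].
In Python, from rig import env, vision, finder gives the robot as it stands.
- The arm moves only by the tool apply_moves, never from a script. Its argument "deltas" is a list of rows, each an object with "fingers": the opening, from 0 (shut) to 1 (fully open); "xyz": the shift along the world's x, y, z in cm, a list of three; "dr": the turn, a rotation vector about the world's x, y, z in degrees, a list of three. In form: [{"fingers": fingers, "xyz": [tx, ty, tz], "dr": [rx, ry, rz]}, ...]. A call has 1 to 5 rows; each row shifts and turns the commanded pose from where the row before left it; what a row does not reach is not made up. A row lasts 1/8 s, in which the tool goes at most 62.5 mm and 10.7 degrees, less where a joint would pass 70% of its speed; a pose out of reach is approached as far as the arm can. A call with a gripper value outside its range is refused whole. The fingers move at their own pace and stop on an object; "grip_force" is the grip in N (left out, the last holds). Time passes only in rows, so rows that do not move let the fingers close. It gives the time, the measured TCP pose, the force, the opening and the grip force at its end, in the units of the state.
- env.read_state(): the state, without advancing time (a new reading comes with each control period).
- vision.snapshot(name): name is "scene" or "top" or "wrist"; returns the picture (480x640x3 uint8, red, green, blue); there is no depth.
- vision.calibration(name): a dict with "K" (3x3 intrinsics, pixels), "k1" (the pictures are not rectified: a ray, as slopes to the right and down, at radius r is drawn at 1 + k1 r^2 times it, then the intrinsics apply), "R" (3x3) and "t" (3): a world point X has camera coordinates R X + t. Camera axes: x right, y down, z forward; pixel columns grow to the right and rows downward; lengths in m; the calibration is good to about 2 mm. A picture is of the moment at which its call begins: read the wrist's pose just before it. calibration takes no time and is no camera call; for the wrist camera it gives the pose at the moment of the call.
- env.sign_off(): hands the job in; it is judged then, once.
Trained networks look in the newest picture that a camera, given by its name, has taken for a name from the list of things; names that differ only in an ending like _2 or _b are one class to them, and where a whole thing is asked for, a point or a joint stands for the part that bears it (a point fixed in the world has none). Each returns a list of dicts, best first, with "conf" (0 to 1); they miss things now and then, are a little off and sometimes report something else, mostly with a low value. They report only what shows in the picture. A call takes as long as a camera call. They do not tell look-alikes from the thing itself.
- finder.search_frame(camera, target): "bbox" ([left, top, width, height] in pixels, round what is visible of it).
- finder.masks_of(camera, target): "mask" (480x640 bool, what is visible of it) and "bbox" ([left, top, width, height] in pixels, round what is visible of it).
- finder.tip_of(camera, target): "position" ([column, row] in pixels: a listed point, or the origin of a listed thing).
The state is a dict: "clock": time; "joint_pos": joint angles; "joint_vel": joint speeds; "effort": joint torques, N m; "tcp_pos": TCP position; "tool_rot": TCP orientation; "wrist_force": force on the tool from outside, world axes, zero at the start; "ft_torque": the same for the moment, N m; "grip_width": finger opening in m; "grasp_force": force on a finger pad.
Only numpy, scipy, OpenCV 4.12 (cv2) and the standard library are available. Lean on these libraries where they do the work, as an engineer would, in place of code of your own. Each camera call takes 0.05 s, during which the arm holds its last target. There are 200 camera calls.

TASK

Get the polarimeter cells ready for a series of readings: slide the keeper of the storage block to its open stop, lift out every cell that has a filling neck and lay it down in the carrier tray, neck up, one to a lane. The control sleeve without a neck stays in its pocket; when the cells are all laid out, slide the keeper back to its locked stop so that the sleeve is secured, and leave the things standing behind undisturbed.

Things in the scene. Friction and masses are not known exactly. Their poses are not given: they have to be found in the camera images.
- block: Black block 196 x 312 x 38 mm, fixed, with five open-topped pockets side by side. Origin: on its underside, under the middle pocket's centre; x along the pockets (away from the robot), y to the left across them, z up. Pocket centres: x = 0, y = -0.104, -0.052, 0, 0.052, 0.104 m; each is 114 mm long (x), 30 mm wide (y), 30 mm deep, floor at z = 8 mm.
- keeper (a joint): Steel frame on the block's top (top face 41.5 mm above the block's origin, its guide strips 45 mm) with tabs over both ends of the pockets, 45 mm and more from their middle. Slides along the block's +y: 0 m = locked stop, tabs over the pockets, nothing can be lifted; 0.026 m = open stop, tabs over the ribs between pockets. Stays where left; friction 2 N.
- keeper_grip (a point): Centre of the keeper's grip, an upright grey plastic fin in front of the pockets (89 mm from their middles, toward the robot), 34 mm along the block's x, 15 mm thick along its y, 34 mm high, its centre 65 mm above the bench. It moves with the keeper; axes as the block's.
- cell_0_mid (a point): Polarimeter cell (up to four alike): steel tube lying along x, 110 mm long, on 28 mm square end pieces, with a square steel neck 16 x 16 mm rising from its middle; 79 mm high with its stopper, 160 g. This point: on the neck's axis, 38 mm above the underside; z up the neck, straight from 24 to 74 mm above the underside. In the block it stands on a pocket's floor; only the neck stands out.
- cell_1_mid (a point): Another polarimeter cell, the same as cell_0, its point likewise (None if absent or held).
- cell_2_mid (a point): Another polarimeter cell, the same as cell_0, its point likewise (None if absent or held).
- cell_3_mid (a point): Another polarimeter cell, the same as cell_0, its point likewise (None if absent or held).
- control_mid (a point): Control sleeve: plain steel tube without a neck, 110 mm long, with the same 28 mm square end pieces, 28 mm high, wholly sunk in one of the five pockets. This point is its centre, 14 mm above its underside; x along the tube, z up.
- carrier: White tray, loose, 150 x 196 mm, 24 mm high, 0.8 kg, with four lanes. Origin: centre of its underside; x along the lanes, y across them, z up. Floor 4 mm thick; lane centres at y = -0.072, -0.024, 0.024, 0.072 m, each 142 mm long and 44 mm wide; walls between lanes 20 mm high, outer walls 24 mm, from the underside. A lip at each y end reaches 113 mm from the centre.
- wash_bottle: Bystander: wash bottle with a bent spout, 225 mm tall, behind the work; origin at its underside.
- beaker: Bystander: empty glass beaker, 86 mm tall, behind the work; origin at its underside.
- flask: Bystander: stoppered conical flask, 121 mm tall, behind the work; origin at its underside.
Things that resemble listed ones, but are neither listed nor needed, are in the scene too. What is meant by the part that bears control_mid is not orange, and is the larger of those in its own colour.

How it is judged:
On the way, in this order (a step that is already met when the one before it is completed fails the run):
1. the keeper is at its open stop (within 2 mm) (value of joint keeper above 0.024 m), for 0.2 s.
2. every cell with a neck lies in a lane of the carrier, neck up, released (z of cell_0_mid in the frame of carrier between 0.038 and 0.046 m and angle between each of cell_0_mid, cell_1_mid, cell_2_mid, cell_3_mid's own z axis and vertical below 0.12 rad and x of cell_0_mid in the frame of carrier between -0.05 and 0.05 m and y of cell_0_mid in the frame of carrier between -0.1 and 0.1 m and z of cell_1_mid in the frame of carrier between 0.038 and 0.046 m and x of cell_1_mid in the frame of carrier between -0.05 and 0.05 m and y of cell_1_mid in the frame of carrier between -0.1 and 0.1 m and z of cell_2_mid in the frame of carrier between 0.038 and 0.046 m and x of cell_2_mid in the frame of carrier between -0.05 and 0.05 m and y of cell_2_mid in the frame of carrier between -0.1 and 0.1 m and z of cell_3_mid in the frame of carrier between 0.038 and 0.046 m and x of cell_3_mid in the frame of carrier between -0.05 and 0.05 m and y of cell_3_mid in the frame of carrier between -0.1 and 0.1 m and contact force between each of cell_0, cell_1, cell_2, cell_3 and the fingers below 0.1 N), for 0.2 s.
At the end, for the whole second after the job is handed in: Every cell with a neck stands on the floor of a carrier lane (height within 4 mm), upright within 0.12 rad, at rest; the control sleeve is in its pocket in the block (height within 4 mm); the keeper is within 2 mm of its locked stop (z of cell_0_mid in the frame of carrier between 0.038 and 0.046 m and angle between each of cell_0_mid, cell_1_mid, cell_2_mid, cell_3_mid's own z axis and vertical below 0.12 rad and x of cell_0_mid in the frame of carrier between -0.05 and 0.05 m and y of cell_0_mid in the frame of carrier between -0.1 and 0.1 m and z of cell_1_mid in the frame of carrier between 0.038 and 0.046 m and x of cell_1_mid in the frame of carrier between -0.05 and 0.05 m and y of cell_1_mid in the frame of carrier between -0.1 and 0.1 m and z of cell_2_mid in the frame of carrier between 0.038 and 0.046 m and x of cell_2_mid in the frame of carrier between -0.05 and 0.05 m and y of cell_2_mid in the frame of carrier between -0.1 and 0.1 m and z of cell_3_mid in the frame of carrier between 0.038 and 0.046 m and x of cell_3_mid in the frame of carrier between -0.05 and 0.05 m and y of cell_3_mid in the frame of carrier between -0.1 and 0.1 m and linear speed of each of cell_0, cell_1, cell_2, cell_3 below 0.02 m/s and z of control_mid in the frame of block between 0.018 and 0.026 m and value of joint keeper below 0.002 m); the robot touches nothing.
It fails at once if the control sleeve is taken out of its pocket (z of control_mid in the frame of block above 0.036 m).
It fails at once if the wash bottle is shifted more than 3 cm (distance of wash_bottle from where it was at the start of the episode above 0.03 m).
It fails at once if the beaker is shifted more than 3 cm (distance of beaker from where it was at the start of the episode above 0.03 m).
It fails at once if the flask is shifted more than 3 cm (distance of flask from where it was at the start of the episode above 0.03 m).
Of cell_0, cell_1, cell_2, cell_3 only 3 to 4 are there at a start; the rules pass over those that are not, and their reading is None.
At some moment in a run one of carrier may be knocked a few centimetres aside while the robot is not near it.
Once in a run the grip may slacken for a moment while it holds something.
It also fails if it takes over 210 s, if anything falls off the work surface, if the arm or the gripper's body presses on something with over 40 N, if the wrist force passes 120 N, or if a joint passes its speed limit or range.

## Working session

There is one attempt and no reset: what is moved stays moved. The work goes in short steps, Python scripts to look and compute and a tool call to move; the robot and the scene stay as the last step left them, time stands still between calls to the robot, and variables do not carry over. Pictures are saved under pics/ and viewed, at most 14 in all, crops included, and the job is handed in when it is done.

Besides the shell and the picture viewer there is one more tool, called after ">>>" as a command line: name --argument value ..., lists and objects as JSON in quotes. apply_moves: Moves the arm, as the interface text tells. Its arguments: {"type":"object","properties":{"deltas":{"type":"array"},"grip_force":{"type":"number"}},"required":["deltas"]}

```bash
ls; mkdir -p pics
cat > h.py <<'E'
from rig import env, vision, finder
import numpy as np, cv2
def save(cam,name):
    im=vision.snapshot(cam); cv2.imwrite(f'pics/{name}.png',im[:,:,::-1]); return im
def ray(cal,px):
    K=np.array(cal['K']);k1=cal['k1']
    d=np.array([(px[0]-K[0,2])/K[0,0],(px[1]-K[1,2])/K[1,1]]);u=d.copy()
    for _ in range(20): u=d/(1+k1*(u@u))
    R=np.array(cal['R']);t=np.array(cal['t'])
    return -R.T@t, R.T@np.array([u[0],u[1],1])
def onz(cal,px,z):
    c,v=ray(cal,px); return c+v*(z-c[2])/v[2]
def proj(cal,X):
    K=np.array(cal['K']);c=np.array(cal['R'])@np.array(X)+np.array(cal['t']);u=c[:2]/c[2]
    u=u*(1+cal['k1']*(u@u)); return [K[0,0]*u[0]+K[0,2],K[1,1]*u[1]+K[1,2]]
E
python3 - <<'E'
from h import *
for cam in('top','scene'):
    save(cam,cam+'0');c=vision.calibration(cam)
    print(cam,(-np.array(c['R']).T@np.array(c['t'])).round(3))
    for n,z in(('block',0),('keeper_grip',.065),('cell_0_mid',.046),('control_mid',.022),('carrier',0)):
        for r in finder.tip_of(cam,n): print(n,round(r['conf'],2),np.round(r['position']),onz(c,r['position'],z).round(3))
E
```

```text
pics
top [ 0.325 -0.02   1.07 ]
block 0.73 [423. 247.] [ 0.498 -0.222  0.   ]
keeper_grip 0.73 [432. 284.] [ 0.416 -0.223  0.065]
keeper_grip 0.41 [340. 142.] [ 0.702 -0.06   0.065]
cell_0_mid 0.71 [456. 238.] [ 0.506 -0.28   0.046]
control_mid 0.95 [300. 328.] [0.342 0.029 0.022]
control_mid 0.89 [404. 242.] [ 0.506 -0.18   0.022]
control_mid 0.82 [244. 336.] [0.329 0.139 0.022]
carrier 0.57 [217. 243.] [0.518 0.197 0.   ]
scene [0.072 0.585 0.482]
block 0.73 [396. 231.] [ 0.502 -0.237  0.   ]
keeper_grip 0.87 [431. 214.] [ 0.421 -0.239  0.065]
keeper_grip 0.19 [385. 231.] [ 0.461 -0.112  0.065]
cell_0_mid 0.66 [404. 210.] [ 0.501 -0.264  0.046]
control_mid 0.9 [369. 348.] [0.328 0.154 0.022]
control_mid 0.74 [406. 309.] [0.33  0.037 0.022]
control_mid 0.59 [383. 233.] [ 0.501 -0.174  0.022]
carrier 0.87 [259. 328.] [0.513 0.202 0.   ]
```

View pics/top0.png

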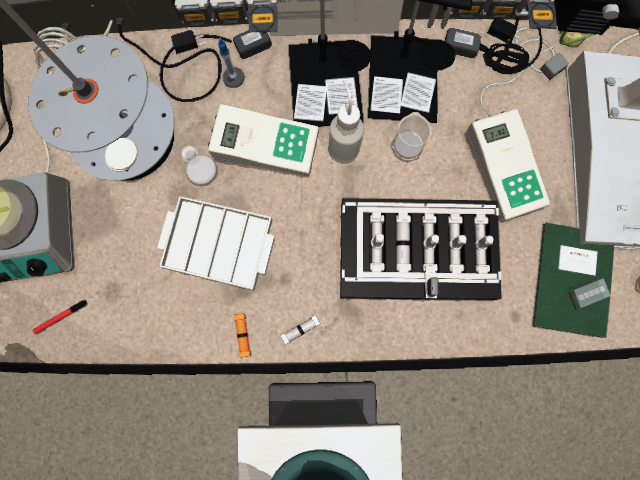

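View pics/scene0.png

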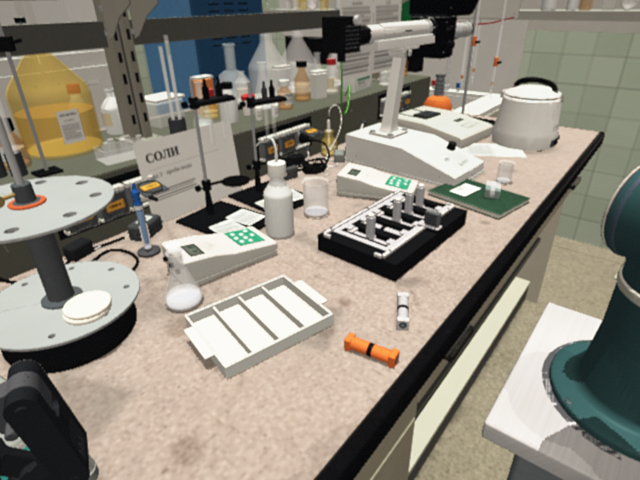

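Both pictures agree: four necks in the block (top, about (377,240), (430,242), (456,240) and (483,242)). The sleeve is in the second pocket from the left (403,242), the fin at (432,286) and the tray centre near (216,243), rotated by about -13°. The loose white and orange sleeves in front are decoys.

Run:
```python
from h import *
from scipy.spatial.transform import Rotation as R
s=env.read_state();q=s['tool_rot'];print(s['tcp_pos'],R.from_quat([*q[1:],q[0]]).as_matrix().round(3),s['grip_width'],s['clock'],env.hold_point_z)
c=vision.calibration('top')
im=vision.snapshot('top')
for n in('carrier','block'):
    for r in finder.masks_of('top',n)[:2]:
        m=r['mask'].astype(np.uint8);cs,_=cv2.findContours(m,0,1);k=max(cs,key=cv2.contourArea)
        p=cv2.boxPoints(cv2.minAreaRect(k));print(n,r['conf'],r['bbox'],p.round(1).tolist(),[onz(c,x,.024 if n=='carrier' else .038).round(3)[:2].tolist() for x in p])
for r in finder.search_frame('top','cell_0_mid'): print(r)
for n in ('wash_bottle','beaker','flask'): print(n,[onz(c,r['position'],0).round(3) for r in finder.tip_of('top',n)])
```

```text
[0.2732623  0.61725248 0.23133081] [[-0.914  0.405  0.   ]
 [ 0.405  0.914  0.   ]
 [-0.     0.    -1.   ]] 0.08512396141476178 0.6 0.0187
carrier 0.93 [160.5, 193.1, 112.0, 96.0] [[152.0, 266.3999938964844], [169.5, 191.6999969482422], [278.29998779296875, 217.3000030517578], [260.79998779296875, 292.0]] [[0.469, 0.325], [0.623, 0.292], [0.562, 0.069], [0.413, 0.105]]
block 0.96 [338.2, 198.2, 161.8, 101.0] [[339.8999938964844, 297.8999938964844], [341.20001220703125, 197.89999389648438], [501.29998779296875, 200.10000610351562], [500.0, 300.1000061035156]] [[0.397, -0.049], [0.595, -0.058], [0.582, -0.379], [0.383, -0.36]]
block 0.37 [325.7, 84.6, 40.2, 78.6] [[323.6000061035156, 155.60000610351562], [342.20001220703125, 81.30000305175781], [374.6000061035156, 89.4000015258789], [356.1000061035156, 163.8000030517578]] [[0.684, -0.026], [0.847, -0.069], [0.827, -0.136], [0.665, -0.09]]
{'bbox': [354.7, 205.8, 144.0, 89.8], 'conf': 0.75}
{'bbox': [446.3, 214.7, 17.9, 60.1], 'conf': 0.63}
{'bbox': [396.8, 214.6, 15.0, 55.2], 'conf': 0.37}
wash_bottle [array([ 0.725, -0.057,  0.   ])]
beaker [array([ 0.716, -0.201,  0.   ]), array([ 0.501, -0.237,  0.   ])]
flask [array([0.673, 0.228, 0.   ]), array([ 0.501, -0.224,  0.   ])]
```

>>> apply_moves --deltas '[{"fingers": 0.6,"xyz": [4,-4.5,0],"dr": [0,0,0]},{"fingers": 0.6,"xyz": [4,-4.5,0],"dr": [0,0,0]},{"fingers": 0.6,"xyz": [4,-4.5,0],"dr": [0,0,0]},{"fingers": 0.6,"xyz": [3,-5,0],"dr": [0,0,0]},{"fingers": 0.6,"xyz": [0,-6,0],"dr": [0,0,0]}]'

```text
clock: 1.58
tcp_pos: [0.4254, 0.3707, 0.2315]
tool_rot: [0.001, 0.207, 0.978, 0.0]
wrist_force: [0.6, -0.6, 1.2]
grip_width: 0.0511
grasp_force: 0.0
```

>>> apply_moves --deltas '[{"fingers": 0.6,"xyz": [0,-6,0],"dr": [0,0,5]},{"fingers": 0.6,"xyz": [0,-6,0],"dr": [0,0,5]},{"fingers": 0.6,"xyz": [0,-6,0],"dr": [0,0,5]},{"fingers": 0.6,"xyz": [0,-6,0],"dr": [0,0,6]},{"fingers": 0.6,"xyz": [0,-6,0],"dr": [0,0,0]}]'

```text
clock: 2.2
tcp_pos: [0.4231, 0.0705, 0.2317]
tool_rot: [0.001, 0.024, 1.0, 0.0]
wrist_force: [0.6, -0.3, 0.4]
grip_width: 0.0513
grasp_force: 0.0
```

>>> apply_moves --deltas '[{"fingers": 0.6,"xyz": [0,-6,0],"dr": [0,0,0]},{"fingers": 0.6,"xyz": [0,-6,0],"dr": [0,0,0]},{"fingers": 0.6,"xyz": [0,-6,0],"dr": [0,0,0]},{"fingers": 0.6,"xyz": [0,-4,0],"dr": [0,0,0]},{"fingers": 0.6,"xyz": [0,0,0],"dr": [0,0,0]}]'

```text
clock: 2.82
tcp_pos: [0.4231, -0.1502, 0.2316]
tool_rot: [0.0, 0.027, 1.0, -0.0]
wrist_force: [0.3, 1.1, 0.2]
grip_width: 0.0509
grasp_force: 0.0
```

Run:
```python
from h import *
s=env.read_state();print(s['tcp_pos'].round(4),s['tool_rot'])
c=vision.calibration('wrist');print((-np.array(c['R']).T@np.array(c['t'])).round(3),np.array(c['R']).round(2))
save('wrist','w0')
for n,z in(('keeper_grip',.065),('cell_0_mid',.046),('control_mid',.022),('block',0)):
    for r in finder.tip_of('wrist',n): print(n,round(r['conf'],2),np.round(r['position']),onz(c,r['position'],z).round(4))
```

```text
[ 0.4231 -0.1502  0.2316] [ 2.14107433e-04  2.74334392e-02  9.99623557e-01 -3.23068632e-04]
[ 0.352 -0.146  0.374] [[ 0.06  1.   -0.  ]
 [ 0.96 -0.05  0.28]
 [ 0.28 -0.02 -0.96]]
keeper_grip 0.94 [237. 217.] [ 0.4137 -0.2201  0.065 ]
keeper_grip 0.75 [623. 384.] [0.6147 0.1668 0.065 ]
keeper_grip 0.56 [193. 295.] [ 0.4871 -0.2713  0.065 ]
cell_0_mid 0.81 [192. 297.] [ 0.4975 -0.2801  0.046 ]
control_mid 0.73 [609. 102.] [0.3294 0.1352 0.022 ]
control_mid 0.71 [493. 118.] [0.3392 0.0249 0.022 ]
control_mid 0.59 [296. 284.] [ 0.4984 -0.1745  0.022 ]
block 0.95 [252. 274.] [ 0.4936 -0.2264  0.    ]
```

View pics/w0.png

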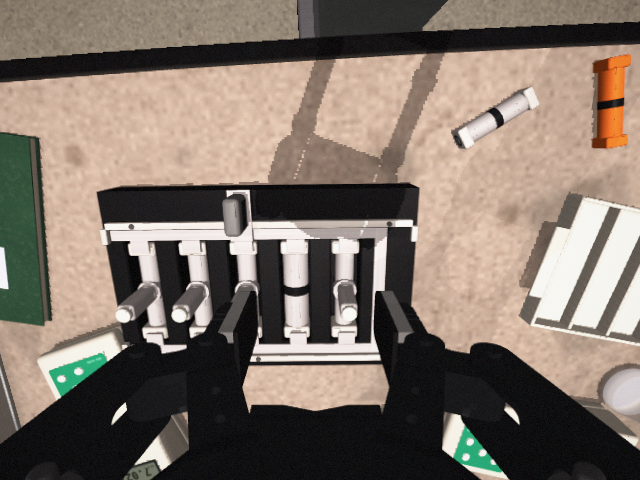

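The fin is at (234,215) in the wrist picture, so about (0.413,-0.222). Four necks show, with the sleeve at (295,284).

>>> apply_moves --deltas '[{"fingers": 0.6,"xyz": [-0.5,-3.6,-1.5],"dr": [0,0,0]},{"fingers": 0.6,"xyz": [-0.5,-3.6,-1.5],"dr": [0,0,0]},{"fingers": 0.6,"xyz": [0,0,-5],"dr": [0,0,0]},{"fingers": 0.6,"xyz": [0,0,-2],"dr": [0,0,0]},{"fingers": 0.6,"xyz": [0,0,0],"dr": [0,0,0]}]'

```text
clock: 3.7
tcp_pos: [0.4119, -0.2178, 0.1293]
tool_rot: [-0.002, 0.024, 1.0, 0.001]
wrist_force: [0.8, -0.2, 1.0]
grip_width: 0.0511
grasp_force: 0.0
```

Run:
```python
from h import *
c0=None
s=env.read_state();print(s['tcp_pos'].round(4))
c=vision.calibration('wrist')
save('wrist','w1')
for n,z in(('keeper_grip',.065),('cell_0_mid',.046)):
    for r in finder.tip_of('wrist',n): print(n,round(r['conf'],2),np.round(r['position']),onz(c,r['position'],z).round(4))
for r in finder.masks_of('wrist','keeper_grip')[:1]: print(r['bbox'])
```

```text
[ 0.4119 -0.2178  0.1293]
keeper_grip 0.98 [310. 261.] [ 0.4119 -0.2203  0.065 ]
cell_0_mid 0.81 [238. 361.] [ 0.494  -0.2787  0.046 ]
[126.3, 222.0, 381.2, 212.9]
```

View pics/w1.png

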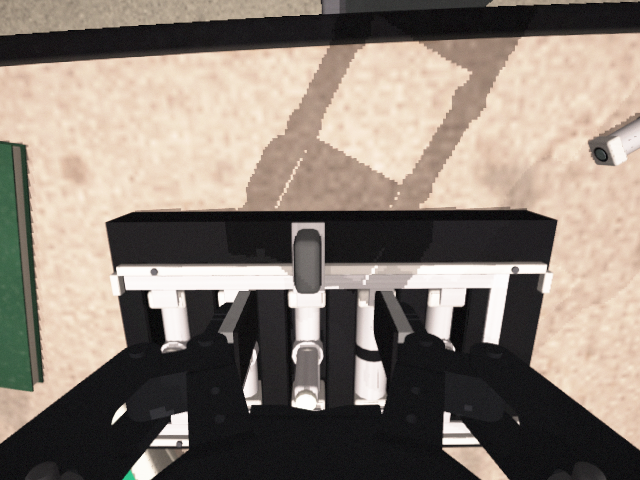

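The fin is centred between the fingers at (308,262), so I descend and grip it.

>>> apply_moves --deltas '[{"fingers": 0.6,"xyz": [0,-0.3,-4],"dr": [0,0,0]},{"fingers": 0.6,"xyz": [0,0,-3.6],"dr": [0,0,0]},{"fingers": 0.6,"xyz": [0,0,0],"dr": [0,0,0]},{"fingers": 0.1,"xyz": [0,0,0],"dr": [0,0,0]},{"fingers": 0.1,"xyz": [0,0,0],"dr": [0,0,0]}]' --grip_force 40

```text
clock: 4.53
tcp_pos: [0.415, -0.2237, 0.0575]
tool_rot: [0.002, 0.025, 1.0, -0.001]
wrist_force: [0.2, 0.2, 1.5]
grip_width: 0.0153
grasp_force: 1.0
```

>>> apply_moves --deltas '[{"fingers": 0.1,"xyz": [0,0,0],"dr": [0,0,0]},{"fingers": 0.1,"xyz": [0,0,0],"dr": [0,0,0]}]'

```text
clock: 4.78
tcp_pos: [0.415, -0.2237, 0.0576]
tool_rot: [0.002, 0.025, 1.0, -0.001]
wrist_force: [0.1, 0.9, 7.1]
grip_width: 0.0145
grasp_force: 40.6
```

>>> apply_moves --deltas '[{"fingers": 0.1,"xyz": [0,0.6,0],"dr": [0,0,0]},{"fingers": 0.1,"xyz": [0.1,0.7,0],"dr": [0,0,0]},{"fingers": 0.1,"xyz": [0,0.7,0],"dr": [0,0,0]},{"fingers": 0.1,"xyz": [0,0.6,0],"dr": [0,0,0]},{"fingers": 0.1,"xyz": [0,0,0],"dr": [0,0,0]}]'

```text
clock: 5.4
tcp_pos: [0.4161, -0.1984, 0.0576]
tool_rot: [0.002, 0.024, 1.0, -0.002]
wrist_force: [-2.0, -3.2, 5.7]
grip_width: 0.0138
grasp_force: 40.9
```

>>> apply_moves --deltas '[{"fingers": 0.1,"xyz": [0,0.2,0],"dr": [0,0,0]},{"fingers": 0.1,"xyz": [0,0.1,0],"dr": [0,0,0]},{"fingers": 0.1,"xyz": [0,0,0],"dr": [0,0,0]}]'

```text
clock: 5.78
tcp_pos: [0.4162, -0.1983, 0.0576]
tool_rot: [0.002, 0.024, 1.0, -0.004]
wrist_force: [-2.1, -14.5, 1.1]
grip_width: 0.0143
grasp_force: 40.3
```

>>> apply_moves --deltas '[{"fingers": 0.1,"xyz": [0,-0.3,0],"dr": [0,0,0]},{"fingers": 0.6,"xyz": [0,0,0],"dr": [0,0,0]},{"fingers": 0.6,"xyz": [0,0,0],"dr": [0,0,0]},{"fingers": 0.6,"xyz": [0,0,5],"dr": [0,0,0]},{"fingers": 0.6,"xyz": [0,0,6],"dr": [0,0,0]}]'

```text
clock: 6.4
tcp_pos: [0.4126, -0.1956, 0.1646]
tool_rot: [-0.002, 0.025, 1.0, 0.001]
wrist_force: [1.2, -0.8, 1.0]
grip_width: 0.0512
grasp_force: 0.0
```

>>> apply_moves --deltas '[{"fingers": 0.6,"xyz": [-2,0,5],"dr": [0,0,0]},{"fingers": 0.6,"xyz": [-2,0,4],"dr": [0,0,0]},{"fingers": 0.6,"xyz": [0,0,0],"dr": [0,0,0]}]'

```text
clock: 6.78
tcp_pos: [0.3754, -0.1977, 0.2592]
tool_rot: [0.003, 0.025, 1.0, -0.002]
wrist_force: [0.3, -0.7, -0.2]
grip_width: 0.0511
grasp_force: 0.0
```

Run:
```python
from h import *
s=env.read_state();print(s['tcp_pos'].round(4),s['joint_pos'].round(3))
c=vision.calibration('wrist')
save('wrist','w2')
for n,z in(('keeper_grip',.065),('cell_0_mid',.046),('control_mid',.022)):
    for r in finder.tip_of('wrist',n): print(n,round(r['conf'],2),np.round(r['position']),onz(c,r['position'],z).round(4))
for r in finder.masks_of('wrist','cell_0_mid'): print(r['bbox'],r['conf'])
```

```text
[ 0.3754 -0.1977  0.2592] [-0.543 -0.252  2.071 -0.     1.314 -2.063]
keeper_grip 0.94 [321. 253.] [ 0.4138 -0.1946  0.065 ]
keeper_grip 0.35 [630. 398.] [0.6117 0.1612 0.065 ]
cell_0_mid 0.85 [251. 321.] [ 0.4975 -0.2779  0.046 ]
control_mid 0.88 [627. 147.] [0.3265 0.1349 0.022 ]
control_mid 0.63 [338. 311.] [ 0.5016 -0.1775  0.022 ]
control_mid 0.59 [520. 162.] [0.3368 0.0219 0.022 ]
[236.5, 272.5, 28.6, 85.9] 0.74
```

View pics/w2.png

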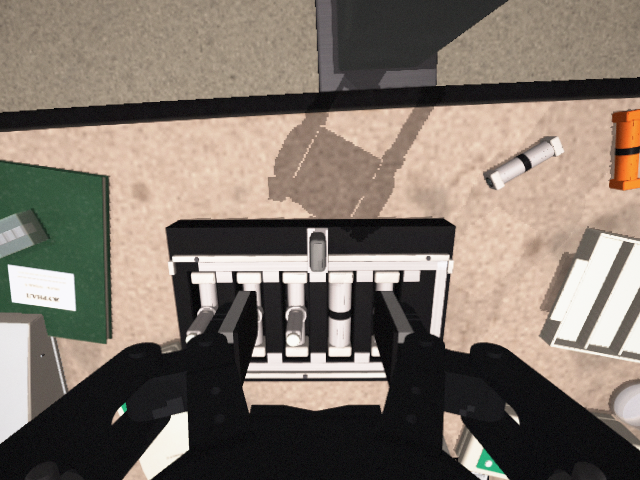

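The keeper is open: the fin has moved to (318,250) and the tabs sit over the ribs. Next is the left-hand cell (pocket +0.104), after turning the tool -90°.

>>> apply_moves --deltas '[{"fingers": 0.6,"xyz": [2.5,1.5,0],"dr": [0,0,-10]},{"fingers": 0.6,"xyz": [2.5,1.5,0],"dr": [0,0,-10]},{"fingers": 0.6,"xyz": [2.5,1.5,0],"dr": [0,0,-10]},{"fingers": 0.6,"xyz": [2.5,1.5,0],"dr": [0,0,-10]},{"fingers": 0.6,"xyz": [2.9,1.5,0],"dr": [0,0,-10]}]'

```text
clock: 7.65
tcp_pos: [0.5034, -0.1208, 0.2531]
tool_rot: [-0.002, 0.448, 0.894, -0.0]
wrist_force: [-0.4, -0.7, -0.5]
grip_width: 0.0512
grasp_force: 0.0
```

>>> apply_moves --deltas '[{"fingers": 0.6,"xyz": [0,0,-2],"dr": [0,0,-10]},{"fingers": 0.6,"xyz": [0,0,-2],"dr": [0,0,-10]},{"fingers": 0.6,"xyz": [0,0,-2],"dr": [0,0,-10]},{"fingers": 0.6,"xyz": [0,0,-2],"dr": [0,0,-10]},{"fingers": 0.6,"xyz": [0,0,-2],"dr": [0,0,0]}]'

```text
clock: 8.28
tcp_pos: [0.5023, -0.1212, 0.1525]
tool_rot: [-0.002, 0.725, 0.689, -0.001]
wrist_force: [-0.4, 0.4, 1.2]
grip_width: 0.0512
grasp_force: 0.0
```

Run:
```python
from h import *
s=env.read_state();print(s['tcp_pos'].round(4),s['tool_rot'].round(3),s['joint_pos'].round(3))
c=vision.calibration('wrist')
save('wrist','w3')
for n,z in(('cell_0_mid',.046),('control_mid',.022),('carrier',0)):
    for r in finder.tip_of('wrist',n): print(n,round(r['conf'],2),np.round(r['position']),onz(c,r['position'],z).round(4))
for P in ([.504,-.123,.087],[.499,-.227,.087]): print(proj(c,P))
```

```text
[ 0.5023 -0.1212  0.1525] [-0.002  0.725  0.689 -0.001] [-0.285  0.032  2.021  0.     1.093 -0.234]
cell_0_mid 0.83 [322. 417.] [ 0.4993 -0.2793  0.046 ]
control_mid 0.95 [84. 41.] [0.3457 0.028  0.022 ]
control_mid 0.73 [319. 293.] [ 0.5024 -0.1731  0.022 ]
[np.float64(318.6556353921325), np.float64(262.97426293155496)]
[np.float64(318.7638281778374), np.float64(400.63851844311273)]
```

View pics/w3.png

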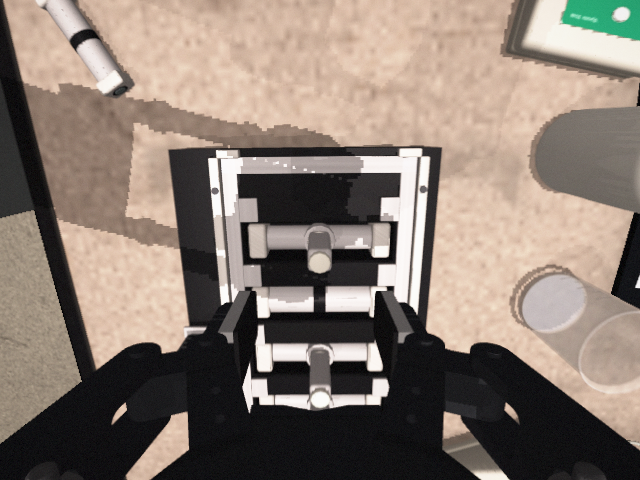

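The wrist view is aligned: the neck top is seen at (319,261) against a predicted (319,263). I descend and grip.

>>> apply_moves --deltas '[{"fingers": 0.6,"xyz": [0.1,-0.2,-5],"dr": [0,0,0]},{"fingers": 0.6,"xyz": [0,0,-5],"dr": [0,0,0]},{"fingers": 0.6,"xyz": [0,0,0],"dr": [0,0,0]},{"fingers": 0.1,"xyz": [0,0,0],"dr": [0,0,0]},{"fingers": 0.1,"xyz": [0,0,0],"dr": [0,0,0]}]' --grip_force 60

```text
clock: 9.1
tcp_pos: [0.5065, -0.1244, 0.0582]
tool_rot: [0.002, 0.725, 0.689, 0.001]
wrist_force: [-1.5, -0.4, 15.3]
grip_width: 0.0155
grasp_force: 16.0
```

>>> apply_moves --deltas '[{"fingers": 0.1,"xyz": [0,0,0],"dr": [0,0,0]},{"fingers": 0.1,"xyz": [0,0,0],"dr": [0,0,0]},{"fingers": 0.1,"xyz": [0,0,1],"dr": [0,0,0]},{"fingers": 0.1,"xyz": [0,0,2],"dr": [0,0,0]},{"fingers": 0.1,"xyz": [0,0,0],"dr": [0,0,0]}]'

```text
clock: 9.72
tcp_pos: [0.5062, -0.1244, 0.0877]
tool_rot: [0.002, 0.725, 0.689, 0.001]
wrist_force: [0.6, -0.2, -1.2]
grip_width: 0.0148
grasp_force: 58.7
```

```bash
cat >> h.py <<'E'
def carrier(name=None):
    im=vision.snapshot('top');c=vision.calibration('top')
    m=finder.masks_of('top','carrier')[0]['mask'].astype(np.uint8)
    m=cv2.morphologyEx(m,cv2.MORPH_OPEN,cv2.getStructuringElement(2,(65,65)))
    k=max(cv2.findContours(m,0,1)[0],key=cv2.contourArea)[:,0,:].astype(float)
    P=np.array([onz(c,p,.02)[:2] for p in k])
    (cen,wh,a)=cv2.minAreaRect((P*1000).astype(np.float32))
    B=cv2.boxPoints((cen,wh,a));e=[B[1]-B[0],B[2]-B[1]];s=min(e,key=lambda v:np.hypot(*v));s=s*np.sign(s[0])
    yaw=np.arctan2(s[1],s[0]);cen=np.array(cen)/1000
    print('carrier',cen.round(4),np.degrees(yaw).round(1),np.round(wh,0))
    L=[cen+y*np.array([-np.sin(yaw),np.cos(yaw)]) for y in(.072,.024,-.024,-.072)]
    print('lanes L->R',np.round(L,4).tolist())
    if name:
        u=np.array([np.cos(yaw),np.sin(yaw)])
        for l in L:
            q=[tuple(int(round(v)) for v in proj(c,[*(l+d*u),.004])) for d in(-.07,.07)]
            im=cv2.line(np.ascontiguousarray(im),q[0],q[1],(255,0,0),1)
        cv2.imwrite(f'pics/{name}.png',cv2.resize(im[150:330,100:340,::-1],None,fx=3,fy=3))
E
python3 -c "
from h import *
carrier('c1')"
```

```text
carrier [0.5166 0.1974] -14.9 [227. 152.]
lanes L->R [[0.5352, 0.267], [0.5228, 0.2206], [0.5104, 0.1743], [0.4981, 0.1279]]
```

View pics/c1.png

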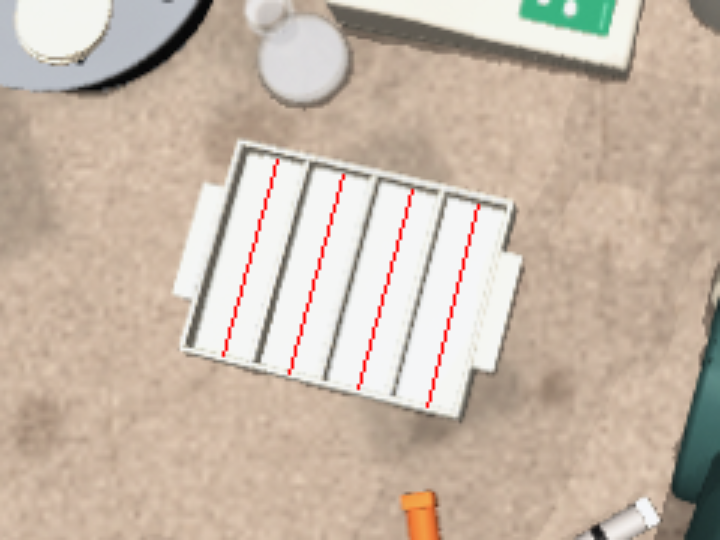

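The overlay lines run down the middle of the four lanes. The cell goes to the left lane first.

>>> apply_moves --deltas '[{"fingers": 0.1,"xyz": [0,0,5],"dr": [0,0,0]},{"fingers": 0.1,"xyz": [0,0,5],"dr": [0,0,0]},{"fingers": 0.1,"xyz": [0.4,5.5,0],"dr": [0,0,-4]},{"fingers": 0.1,"xyz": [0.4,5.6,0],"dr": [0,0,-4]},{"fingers": 0.1,"xyz": [0.4,5.6,0],"dr": [0,0,-4]}]'

```text
clock: 10.45
tcp_pos: [0.5156, 0.0446, 0.1845]
tool_rot: [-0.0, 0.794, 0.608, -0.0]
wrist_force: [0.8, -0.3, -2.2]
grip_width: 0.0146
grasp_force: 60.8
```

>>> apply_moves --deltas '[{"fingers": 0.1,"xyz": [0.5,5.6,0],"dr": [0,0,0]},{"fingers": 0.1,"xyz": [0.5,5.6,0],"dr": [0,0,0]},{"fingers": 0.1,"xyz": [0.5,5.6,0],"dr": [0,0,0]},{"fingers": 0.1,"xyz": [0.4,5.6,0],"dr": [0,0,0]},{"fingers": 0.1,"xyz": [0,0,0],"dr": [0,0,0]}]'

```text
clock: 11.08
tcp_pos: [0.5345, 0.2708, 0.1839]
tool_rot: [-0.001, 0.791, 0.611, -0.0]
wrist_force: [0.5, -0.4, -1.0]
grip_width: 0.0149
grasp_force: 60.8
```

Run:
```python
from h import *
s=env.read_state();print(s['tcp_pos'].round(4),s['tool_rot'].round(3),s['grip_width'],s['grasp_force'],s['joint_pos'].round(3))
save('wrist','w4')
```

```text
[0.5345 0.2708 0.1839] [-0.001  0.791  0.611 -0.   ] 0.014897977908995635 60.75292110443115 [4.270e-01 1.570e-01 1.822e+00 1.000e-03 1.164e+00 6.810e-01]
```

View pics/w4.png

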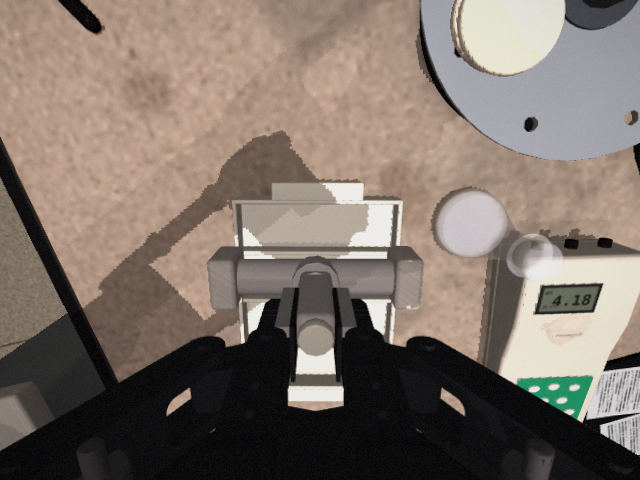

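The cell is held level and parallel to the lanes. I lower it into the left lane.

>>> apply_moves --deltas '[{"fingers": 0.1,"xyz": [0,0,-5],"dr": [0,0,0]},{"fingers": 0.1,"xyz": [0,0,-5],"dr": [0,0,0]},{"fingers": 0.1,"xyz": [0,0,-2],"dr": [0,0,0]},{"fingers": 0.1,"xyz": [0,0,-0.9],"dr": [0,0,0]},{"fingers": 0.1,"xyz": [0,0,0],"dr": [0,0,0]}]'

```text
clock: 11.75
tcp_pos: [0.5361, 0.2671, 0.057]
tool_rot: [0.0, 0.793, 0.609, 0.0]
wrist_force: [0.6, 0.6, -1.8]
grip_width: 0.0147
grasp_force: 60.7
```

>>> apply_moves --deltas '[{"fingers": 0.1,"xyz": [0,0,-0.3],"dr": [0,0,0]},{"fingers": 0.1,"xyz": [0,0,-0.2],"dr": [0,0,0]},{"fingers": 0.1,"xyz": [0,0,0],"dr": [0,0,0]}]'

```text
clock: 12.12
tcp_pos: [0.5371, 0.2681, 0.0544]
tool_rot: [0.001, 0.793, 0.61, 0.002]
wrist_force: [-1.3, -1.8, 7.5]
grip_width: 0.0146
grasp_force: 61.9
```

>>> apply_moves --deltas '[{"fingers": 0.6,"xyz": [0,0,0],"dr": [0,0,0]},{"fingers": 0.6,"xyz": [0,0,0],"dr": [0,0,0]},{"fingers": 0.6,"xyz": [0,0,3],"dr": [0,0,0]},{"fingers": 0.6,"xyz": [0,0,5],"dr": [0,0,0]},{"fingers": 0.6,"xyz": [0,0,5],"dr": [0,0,0]}]'

```text
clock: 12.75
tcp_pos: [0.5348, 0.2671, 0.1821]
tool_rot: [-0.0, 0.793, 0.61, -0.001]
wrist_force: [-0.1, -0.1, -0.6]
grip_width: 0.0511
grasp_force: 0.0
```

>>> apply_moves --deltas '[{"fingers": 0.6,"xyz": [-0.4,-5.5,0],"dr": [0,0,4]},{"fingers": 0.6,"xyz": [-0.4,-5.5,0],"dr": [0,0,4]},{"fingers": 0.6,"xyz": [-0.4,-5.5,0],"dr": [0,0,4]},{"fingers": 0.6,"xyz": [-0.4,-5.5,0],"dr": [0,0,0]},{"fingers": 0.6,"xyz": [-0.4,-5.5,0],"dr": [0,0,0]}]'

```text
clock: 13.38
tcp_pos: [0.515, -0.0094, 0.1815]
tool_rot: [0.0, 0.725, 0.689, 0.0]
wrist_force: [0.1, -0.7, -0.2]
grip_width: 0.0513
grasp_force: 0.0
```

>>> apply_moves --deltas '[{"fingers": 0.6,"xyz": [-0.4,-5.5,0],"dr": [0,0,0]},{"fingers": 0.6,"xyz": [-0.4,-5.5,0],"dr": [0,0,0]},{"fingers": 0.6,"xyz": [-0.4,-5.5,0],"dr": [0,0,0]},{"fingers": 0.6,"xyz": [-0.4,-5.5,-3],"dr": [0,0,0]},{"fingers": 0.6,"xyz": [0,0,0],"dr": [0,0,0]}]'

```text
clock: 14.0
tcp_pos: [0.4971, -0.2303, 0.149]
tool_rot: [-0.002, 0.726, 0.687, -0.001]
wrist_force: [-0.3, 0.6, -1.0]
grip_width: 0.0513
grasp_force: 0.0
```

Run:
```python
from h import *
s=env.read_state();print(s['tcp_pos'].round(4),s['tool_rot'].round(3),s['grip_width'],s['joint_pos'].round(3))
carrier('c2')
save('wrist','w5');c=vision.calibration('wrist')
for n,z in(('cell_0_mid',.046),('control_mid',.022)):
    for r in finder.tip_of('wrist',n): print(n,round(r['conf'],2),np.round(r['position']),onz(c,r['position'],z).round(4))
for P in ([.499,-.2275,.087],[.4965,-.279,.087]): print(proj(c,P))
a=cv2.imread('pics/c2.png')[:,:480];b=cv2.imread('pics/w5.png')
cv2.imwrite('pics/m2.png',np.hstack([cv2.resize(a,(360,405)),cv2.resize(b,(440,405))]))
```

```text
[ 0.4971 -0.2303  0.149 ] [-0.002  0.726  0.687 -0.001] 0.051260692256106535 [-4.790e-01  9.400e-02  1.961e+00 -1.000e-03  1.090e+00 -4.230e-01]
carrier [0.5107 0.1717] -15.9 [174. 149.]
lanes L->R [[0.5305, 0.2409], [0.5173, 0.1947], [0.5041, 0.1486], [0.491, 0.1024]]
cell_0_mid 0.97 [319. 306.] [ 0.4993 -0.2784  0.046 ]
control_mid 0.79 [314. 167.] [ 0.501  -0.1743  0.022 ]
control_mid 0.25 [611.   1.] [ 0.7106 -0.0719  0.022 ]
[np.float64(314.9720634850652), np.float64(261.31365806851056)]
[np.float64(315.18623250395945), np.float64(334.5037664743125)]
```

View pics/m2.png

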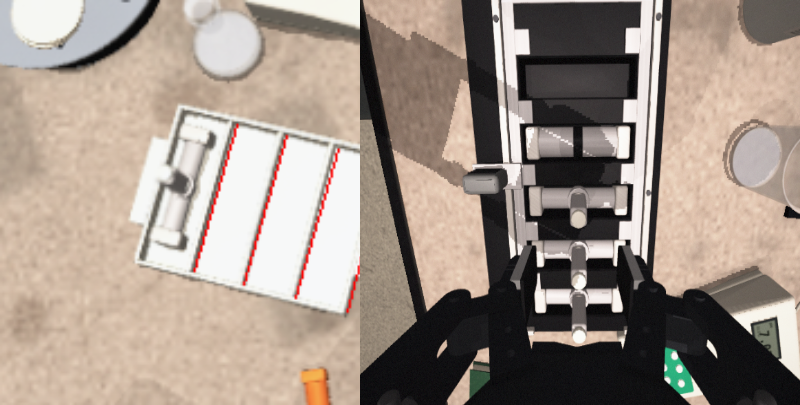

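Cell 1 lies in the left lane and the tray has not moved. The next neck, pocket 0, stands at about (317,257) in the wrist picture. Gripping it.

>>> apply_moves --deltas '[{"fingers": 0.6,"xyz": [0,0.2,-4.8],"dr": [0,0,0]},{"fingers": 0.6,"xyz": [0,0,-4.8],"dr": [0,0,0]},{"fingers": 0.6,"xyz": [0,0,0],"dr": [0,0,0]},{"fingers": 0.1,"xyz": [0,0,0],"dr": [0,0,0]},{"fingers": 0.1,"xyz": [0,0,0],"dr": [0,0,0]}]'

```text
clock: 14.88
tcp_pos: [0.5014, -0.2263, 0.0583]
tool_rot: [0.002, 0.724, 0.689, 0.001]
wrist_force: [-1.2, -0.4, 14.6]
grip_width: 0.0156
grasp_force: 16.0
```

>>> apply_moves --deltas '[{"fingers": 0.1,"xyz": [0,0,0],"dr": [0,0,0]},{"fingers": 0.1,"xyz": [0,0,0],"dr": [0,0,0]},{"fingers": 0.1,"xyz": [0,0,3],"dr": [0,0,0]},{"fingers": 0.1,"xyz": [0,0,5],"dr": [0,0,0]},{"fingers": 0.1,"xyz": [0,0,5],"dr": [0,0,0]}]'

```text
clock: 15.5
tcp_pos: [0.4988, -0.2254, 0.1869]
tool_rot: [-0.0, 0.725, 0.689, -0.0]
wrist_force: [1.1, -0.2, -2.2]
grip_width: 0.0148
grasp_force: 63.4
```

```bash
cat > fix.py <<'E'
s=open('h.py').read()
s=s.replace("    m=cv2.morphologyEx(m,cv2.MORPH_OPEN,cv2.getStructuringElement(2,(65,65)))\n    k=max(cv2.findContours(m,0,1)[0],key=cv2.contourArea)[:,0,:].astype(float)\n",
"""    b=im.astype(int);w=((b.min(2)>165)&(b.max(2)-b.min(2)<25)).astype(np.uint8)
    near=cv2.dilate(m,np.ones((61,61)));w=(w&near)|m
    w=cv2.morphologyEx(w,cv2.MORPH_OPEN,np.ones((3,3)))
    n,lab,st,_=cv2.connectedComponentsWithStats(w);i=1+np.argmax(st[1:,4])
    k=np.argwhere(lab==i)[:,::-1].astype(float);k=cv2.convexHull(k.astype(np.float32))[:,0,:].astype(float)
""")
open('h.py','w').write(s)
E
python3 fix.py; python3 -c "
from h import *
carrier('c3');s=env.read_state();print(s['tcp_pos'].round(4),s['grip_width'],s['grasp_force'],s['wrist_force'].round(1))"
```

```text
carrier [0.5176 0.1984] -15.0 [228. 155.]
lanes L->R [[0.5363, 0.2679], [0.5238, 0.2216], [0.5114, 0.1752], [0.4989, 0.1289]]
[ 0.5036 -0.2278  0.1935] 0.014260359542552755 63.49785089492798 [ 0.7 -0.5 -0.7]
```

>>> apply_moves --deltas '[{"fingers": 0.1,"xyz": [0.3,5.6,0],"dr": [0,0,-4]},{"fingers": 0.1,"xyz": [0.3,5.6,0],"dr": [0,0,-4]},{"fingers": 0.1,"xyz": [0.3,5.6,0],"dr": [0,0,-4]},{"fingers": 0.1,"xyz": [0.3,5.6,0],"dr": [0,0,0]},{"fingers": 0.1,"xyz": [0.3,5.6,0],"dr": [0,0,0]}]'

```text
clock: 16.23
tcp_pos: [0.5137, 0.0561, 0.1851]
tool_rot: [0.0, 0.793, 0.609, -0.0]
wrist_force: [0.1, 0.9, -1.9]
grip_width: 0.0147
grasp_force: 63.4
```

>>> apply_moves --deltas '[{"fingers": 0.1,"xyz": [0.3,5.6,0],"dr": [0,0,0]},{"fingers": 0.1,"xyz": [0.3,5.6,0],"dr": [0,0,0]},{"fingers": 0.1,"xyz": [0.3,5.6,0],"dr": [0,0,0]},{"fingers": 0.1,"xyz": [0,0,-4],"dr": [0,0,0]},{"fingers": 0.1,"xyz": [0,0,0],"dr": [0,0,0]}]'

```text
clock: 16.85
tcp_pos: [0.5195, 0.2218, 0.1413]
tool_rot: [-0.001, 0.792, 0.61, -0.004]
wrist_force: [-0.6, -0.1, -2.8]
grip_width: 0.0147
grasp_force: 63.3
```

Run:
```python
from h import *
s=env.read_state();print(s['tcp_pos'].round(4),s['tool_rot'].round(3),s['grip_width'],s['grasp_force'])
im=save('wrist','w6')
```

```text
[0.5195 0.2218 0.1413] [-0.001  0.792  0.61  -0.004] 0.014652146792795582 63.32062482833862
```

View pics/w6.png

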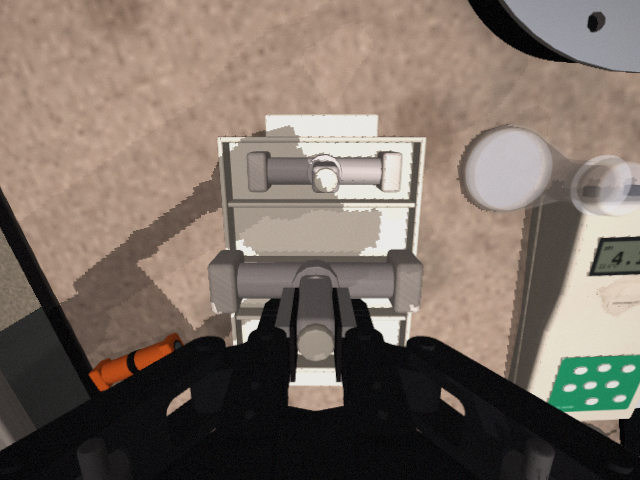

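The first cell is in its lane (row 170), with the second hanging above lane 2. Lowering it now.

>>> apply_moves --deltas '[{"fingers": 0.1,"xyz": [0,0,-4],"dr": [0,0,0]},{"fingers": 0.1,"xyz": [0,0,-3.5],"dr": [0,0,0]},{"fingers": 0.1,"xyz": [0,0,-1.4],"dr": [0,0,0]},{"fingers": 0.1,"xyz": [0,0,-0.4],"dr": [0,0,0]},{"fingers": 0.1,"xyz": [0,0,0],"dr": [0,0,0]}]'

```text
clock: 17.52
tcp_pos: [0.525, 0.2224, 0.0546]
tool_rot: [0.0, 0.793, 0.609, 0.001]
wrist_force: [0.4, 0.5, -1.9]
grip_width: 0.0148
grasp_force: 63.4
```

>>> apply_moves --deltas '[{"fingers": 0.1,"xyz": [0,0,-0.1],"dr": [0,0,0]},{"fingers": 0.1,"xyz": [0,0,0],"dr": [0,0,0]}]'

```text
clock: 17.77
tcp_pos: [0.5251, 0.2227, 0.0545]
tool_rot: [0.001, 0.793, 0.609, 0.002]
wrist_force: [-3.0, -0.7, 8.1]
grip_width: 0.0147
grasp_force: 64.8
```

>>> apply_moves --deltas '[{"fingers": 0.6,"xyz": [0,0,0],"dr": [0,0,0]},{"fingers": 0.6,"xyz": [0,0,0],"dr": [0,0,0]},{"fingers": 0.6,"xyz": [0,0,3],"dr": [0,0,0]},{"fingers": 0.6,"xyz": [0,0,5],"dr": [0,0,0]},{"fingers": 0.6,"xyz": [0,0,5],"dr": [0,0,0]}]'

```text
clock: 18.4
tcp_pos: [0.523, 0.2223, 0.1824]
tool_rot: [-0.0, 0.793, 0.61, -0.0]
wrist_force: [0.1, -0.2, -0.6]
grip_width: 0.0512
grasp_force: 0.0
```

>>> apply_moves --deltas '[{"fingers": 0.6,"xyz": [-0.3,-5.6,0],"dr": [0,0,4]},{"fingers": 0.6,"xyz": [-0.3,-5.6,0],"dr": [0,0,4]},{"fingers": 0.6,"xyz": [-0.3,-5.6,0],"dr": [0,0,4]},{"fingers": 0.6,"xyz": [-0.3,-5.6,0],"dr": [0,0,0]},{"fingers": 0.6,"xyz": [-0.3,-5.6,0],"dr": [0,0,0]}]'

```text
clock: 19.02
tcp_pos: [0.5082, -0.0593, 0.1817]
tool_rot: [0.0, 0.725, 0.689, 0.0]
wrist_force: [0.8, -0.5, -1.2]
grip_width: 0.0507
grasp_force: 0.0
```

>>> apply_moves --deltas '[{"fingers": 0.6,"xyz": [-0.3,-5.6,0],"dr": [0,0,0]},{"fingers": 0.6,"xyz": [-0.3,-5.6,0],"dr": [0,0,0]},{"fingers": 0.6,"xyz": [-0.3,-5.6,0],"dr": [0,0,0]},{"fingers": 0.6,"xyz": [-0.3,-5.4,-2.6],"dr": [0,0,0]},{"fingers": 0.6,"xyz": [0,0,0],"dr": [0,0,0]}]'

```text
clock: 19.65
tcp_pos: [0.4944, -0.2823, 0.1532]
tool_rot: [-0.002, 0.726, 0.687, -0.001]
wrist_force: [-0.2, 0.6, 0.2]
grip_width: 0.0515
grasp_force: 0.0
```

Run:
```python
from h import *
s=env.read_state();print(s['tcp_pos'].round(4),s['tool_rot'].round(3))
carrier('c4')
save('wrist','w7');c=vision.calibration('wrist')
for n,z in(('cell_0_mid',.046),('control_mid',.022)):
    for r in finder.tip_of('wrist',n): print(n,round(r['conf'],2),np.round(r['position']),onz(c,r['position'],z).round(4))
for P in ([.4965,-.279,.087],[.494,-.331,.087]): print(proj(c,P))
```

```text
[ 0.4944 -0.2823  0.1532] [-0.002  0.726  0.687 -0.001]
carrier [0.5168 0.198 ] -14.5 [226. 153.]
lanes L->R [[0.5348, 0.2678], [0.5228, 0.2213], [0.5108, 0.1748], [0.4988, 0.1283]]
cell_0_mid 0.63 [317. 240.] [ 0.4977 -0.2783  0.046 ]
control_mid 0.64 [316.  94.] [ 0.5019 -0.1738  0.022 ]
[np.float64(315.8827418628406), np.float64(258.72453350732644)]
[np.float64(316.0726986876017), np.float64(331.6202548042203)]
```

>>> apply_moves --deltas '[{"fingers": 0.6,"xyz": [0,0.1,-5],"dr": [0,0,0]},{"fingers": 0.6,"xyz": [0,0,-5],"dr": [0,0,0]},{"fingers": 0.6,"xyz": [0,0,0],"dr": [0,0,0]},{"fingers": 0.1,"xyz": [0,0,0],"dr": [0,0,0]},{"fingers": 0.1,"xyz": [0,0,0],"dr": [0,0,0]}]'

```text
clock: 20.52
tcp_pos: [0.4985, -0.2795, 0.0585]
tool_rot: [0.003, 0.724, 0.689, 0.001]
wrist_force: [5.0, -1.2, 13.6]
grip_width: 0.0153
grasp_force: 16.0
```

>>> apply_moves --deltas '[{"fingers": 0.1,"xyz": [0,0,0],"dr": [0,0,0]},{"fingers": 0.1,"xyz": [0,0,0],"dr": [0,0,0]},{"fingers": 0.1,"xyz": [0,0,3],"dr": [0,0,0]},{"fingers": 0.1,"xyz": [0,0,5],"dr": [0,0,0]},{"fingers": 0.1,"xyz": [0,0,5],"dr": [0,0,0]}]'

```text
clock: 21.15
tcp_pos: [0.4958, -0.2784, 0.187]
tool_rot: [-0.0, 0.725, 0.689, -0.0]
wrist_force: [0.6, 0.2, -0.8]
grip_width: 0.0149
grasp_force: 59.5
```

```bash
python3 -c "
from h import *
carrier('c5');s=env.read_state();print(s['tcp_pos'].round(4),s['grip_width'],s['grasp_force'],s['wrist_force'].round(1))"
```

```text
carrier [0.517  0.1972] -14.5 [228. 152.]
lanes L->R [[0.535, 0.267], [0.523, 0.2205], [0.511, 0.174], [0.499, 0.1275]]
[ 0.5004 -0.2812  0.1937] 0.014512978268130895 59.594045877456665 [ 1.4  0.6 -0.5]
```

>>> apply_moves --deltas '[{"fingers": 0.1,"xyz": [0.2,5.7,0],"dr": [0,0,-4]},{"fingers": 0.1,"xyz": [0.2,5.7,0],"dr": [0,0,-4]},{"fingers": 0.1,"xyz": [0.2,5.6,0],"dr": [0,0,-4]},{"fingers": 0.1,"xyz": [0.2,5.7,0],"dr": [0,0,0]},{"fingers": 0.1,"xyz": [0.2,5.6,0],"dr": [0,0,0]}]'

```text
clock: 21.88
tcp_pos: [0.5057, 0.0061, 0.1851]
tool_rot: [0.0, 0.793, 0.609, 0.0]
wrist_force: [0.4, -0.3, -1.6]
grip_width: 0.0146
grasp_force: 59.5
```

>>> apply_moves --deltas '[{"fingers": 0.1,"xyz": [0.2,5.7,0],"dr": [0,0,0]},{"fingers": 0.1,"xyz": [0.1,5.6,0],"dr": [0,0,0]},{"fingers": 0.1,"xyz": [0.2,5.6,0],"dr": [0,0,0]},{"fingers": 0.1,"xyz": [0,0,-4],"dr": [0,0,0]},{"fingers": 0.1,"xyz": [0,0,0],"dr": [0,0,0]}]'

```text
clock: 22.5
tcp_pos: [0.5075, 0.1731, 0.1416]
tool_rot: [-0.001, 0.792, 0.61, -0.004]
wrist_force: [-0.7, -1.1, -2.5]
grip_width: 0.0148
grasp_force: 59.5
```

Run:
```python
from h import *
s=env.read_state();print(s['tcp_pos'].round(4),s['tool_rot'].round(3),s['grip_width'],s['grasp_force'])
im=save('wrist','w8')
```

```text
[0.5075 0.1731 0.1416] [-0.001  0.792  0.61  -0.004] 0.014817826752166035 59.458953738212585
```

View pics/w8.png

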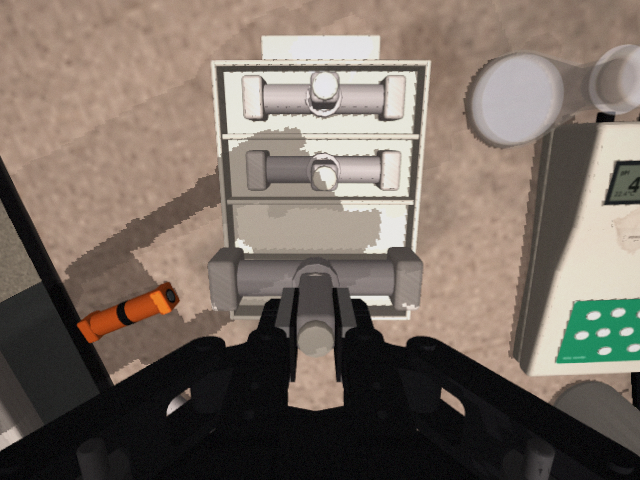

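Two cells are laid out (rows 97 and 170), and the third hangs over lane 3, seen at the same offset as before. Lowering it.

>>> apply_moves --deltas '[{"fingers": 0.1,"xyz": [0,0,-4],"dr": [0,0,0]},{"fingers": 0.1,"xyz": [0,0,-3.5],"dr": [0,0,0]},{"fingers": 0.1,"xyz": [0,0,-1.4],"dr": [0,0,0]},{"fingers": 0.1,"xyz": [0,0,-0.5],"dr": [0,0,0]},{"fingers": 0.1,"xyz": [0,0,0],"dr": [0,0,0]}]'

```text
clock: 23.18
tcp_pos: [0.5127, 0.1732, 0.0547]
tool_rot: [0.0, 0.793, 0.609, 0.001]
wrist_force: [-5.0, -1.1, 8.0]
grip_width: 0.0145
grasp_force: 60.8
```

>>> apply_moves --deltas '[{"fingers": 0.6,"xyz": [0,0,0],"dr": [0,0,0]},{"fingers": 0.6,"xyz": [0,0,0],"dr": [0,0,0]},{"fingers": 0.6,"xyz": [0,0,3],"dr": [0,0,0]},{"fingers": 0.6,"xyz": [0,0,5],"dr": [0,0,0]},{"fingers": 0.6,"xyz": [0,0,5],"dr": [0,0,0]}]'

```text
clock: 23.8
tcp_pos: [0.5112, 0.1733, 0.1828]
tool_rot: [-0.0, 0.793, 0.609, -0.0]
wrist_force: [1.6, -1.0, 0.4]
grip_width: 0.0515
grasp_force: 0.0
```

>>> apply_moves --deltas '[{"fingers": 0.6,"xyz": [-0.2,-5.6,0],"dr": [0,0,4]},{"fingers": 0.6,"xyz": [-0.2,-5.6,0],"dr": [0,0,4]},{"fingers": 0.6,"xyz": [-0.2,-5.6,0],"dr": [0,0,4]},{"fingers": 0.6,"xyz": [-0.2,-5.6,0],"dr": [0,0,0]},{"fingers": 0.6,"xyz": [-0.2,-5.6,0],"dr": [0,0,0]}]'

```text
clock: 24.42
tcp_pos: [0.5013, -0.1085, 0.182]
tool_rot: [0.001, 0.725, 0.689, 0.0]
wrist_force: [1.6, -0.0, -0.1]
grip_width: 0.0512
grasp_force: 0.0
```

>>> apply_moves --deltas '[{"fingers": 0.6,"xyz": [-0.2,-5.6,0],"dr": [0,0,0]},{"fingers": 0.6,"xyz": [-0.2,-5.6,0],"dr": [0,0,0]},{"fingers": 0.6,"xyz": [-0.2,-5.6,0],"dr": [0,0,0]},{"fingers": 0.6,"xyz": [-0.2,-5.6,-2.6],"dr": [0,0,0]},{"fingers": 0.6,"xyz": [0,0,0],"dr": [0,0,0]}]'

```text
clock: 25.05
tcp_pos: [0.4915, -0.3336, 0.1532]
tool_rot: [-0.001, 0.726, 0.687, -0.001]
wrist_force: [0.0, 0.4, 0.8]
grip_width: 0.0511
grasp_force: 0.0
```

Run:
```python
from h import *
s=env.read_state();print(s['tcp_pos'].round(4),s['tool_rot'].round(3))
carrier('c6')
save('wrist','w9');c=vision.calibration('wrist')
for n,z in(('cell_0_mid',.046),('control_mid',.022)):
    for r in finder.tip_of('wrist',n): print(n,round(r['conf'],2),np.round(r['position']),onz(c,r['position'],z).round(4))
```

```text
[ 0.4915 -0.3336  0.1532] [-0.001  0.726  0.687 -0.001]
carrier [0.5174 0.1978] -14.4 [226. 152.]
lanes L->R [[0.5353, 0.2676], [0.5234, 0.2211], [0.5114, 0.1746], [0.4995, 0.1281]]
control_mid 0.8 [316.  16.] [ 0.5019 -0.1743  0.022 ]
```

>>> apply_moves --deltas '[{"fingers": 0.6,"xyz": [0,0,-5],"dr": [0,0,0]},{"fingers": 0.6,"xyz": [0,0,-5],"dr": [0,0,0]},{"fingers": 0.6,"xyz": [0,0,0],"dr": [0,0,0]},{"fingers": 0.1,"xyz": [0,0,0],"dr": [0,0,0]},{"fingers": 0.1,"xyz": [0,0,0],"dr": [0,0,0]}]'

```text
clock: 25.92
tcp_pos: [0.4955, -0.3317, 0.0587]
tool_rot: [0.003, 0.724, 0.689, 0.0]
wrist_force: [-0.1, -0.6, 12.7]
grip_width: 0.0156
grasp_force: 16.2
```

>>> apply_moves --deltas '[{"fingers": 0.1,"xyz": [0,0,0],"dr": [0,0,0]},{"fingers": 0.1,"xyz": [0,0,0],"dr": [0,0,0]},{"fingers": 0.1,"xyz": [0,0,3],"dr": [0,0,0]},{"fingers": 0.1,"xyz": [0,0,5],"dr": [0,0,0]},{"fingers": 0.1,"xyz": [0,0,5],"dr": [0,0,0]}]'

```text
clock: 26.55
tcp_pos: [0.493, -0.3304, 0.1871]
tool_rot: [0.0, 0.725, 0.689, 0.0]
wrist_force: [-0.2, -0.9, -1.2]
grip_width: 0.0148
grasp_force: 59.7
```

```bash
python3 -c "
from h import *
carrier('c7');s=env.read_state();print(s['tcp_pos'].round(4),s['grip_width'],s['grasp_force'],s['wrist_force'].round(1))"
```

```text
carrier [0.5169 0.1978] -14.3 [227. 153.]
lanes L->R [[0.5346, 0.2675], [0.5228, 0.221], [0.511, 0.1745], [0.4991, 0.128]]
[ 0.4973 -0.3336  0.1941] 0.01476551196805206 59.807549715042114 [ 1.1 -1.2 -0.2]
```

>>> apply_moves --deltas '[{"fingers": 0.1,"xyz": [0.1,5.7,0],"dr": [0,0,-4]},{"fingers": 0.1,"xyz": [0.1,5.7,0],"dr": [0,0,-4]},{"fingers": 0.1,"xyz": [0.1,5.7,0],"dr": [0,0,-4]},{"fingers": 0.1,"xyz": [0.1,5.8,0],"dr": [0,0,0]},{"fingers": 0.1,"xyz": [0.1,5.7,0],"dr": [0,0,0]}]'

```text
clock: 27.28
tcp_pos: [0.4977, -0.0428, 0.1853]
tool_rot: [0.0, 0.793, 0.609, 0.0]
wrist_force: [0.9, -0.4, -1.3]
grip_width: 0.0147
grasp_force: 59.7
```

>>> apply_moves --deltas '[{"fingers": 0.1,"xyz": [0.1,5.7,0],"dr": [0,0,0]},{"fingers": 0.1,"xyz": [0,5.7,0],"dr": [0,0,0]},{"fingers": 0.1,"xyz": [0,5.8,0],"dr": [0,0,0]},{"fingers": 0.1,"xyz": [0,0,-4],"dr": [0,0,0]},{"fingers": 0.1,"xyz": [0,0,0],"dr": [0,0,0]}]'

```text
clock: 27.9
tcp_pos: [0.4956, 0.1275, 0.142]
tool_rot: [-0.002, 0.792, 0.61, -0.004]
wrist_force: [-1.6, -0.5, -2.1]
grip_width: 0.0149
grasp_force: 59.7
```

Run:
```python
from h import *
s=env.read_state();print(s['tcp_pos'].round(4),s['tool_rot'].round(3),s['grip_width'],s['grasp_force'])
im=save('wrist','w10')
```

```text
[0.4956 0.1275 0.142 ] [-0.002  0.792  0.61  -0.004] 0.014922208571986544 59.70271825790405
```

View pics/w10.png

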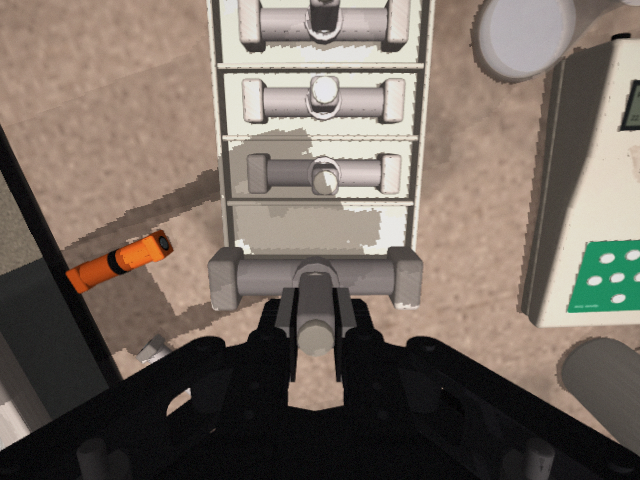

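Three cells lie in their lanes (rows 25, 100 and 172), and the fourth is over lane 4. Lowering it.

>>> apply_moves --deltas '[{"fingers": 0.1,"xyz": [0,0,-4],"dr": [0,0,0]},{"fingers": 0.1,"xyz": [0,0,-3.5],"dr": [0,0,0]},{"fingers": 0.1,"xyz": [0,0,-1.4],"dr": [0,0,0]},{"fingers": 0.1,"xyz": [0,0,-0.5],"dr": [0,0,0]},{"fingers": 0.1,"xyz": [0,0,0],"dr": [0,0,0]}]'

```text
clock: 28.58
tcp_pos: [0.4998, 0.127, 0.0546]
tool_rot: [-0.0, 0.793, 0.609, -0.0]
wrist_force: [-6.7, -1.8, 11.4]
grip_width: 0.0147
grasp_force: 61.9
```

>>> apply_moves --deltas '[{"fingers": 0.6,"xyz": [0,0,0],"dr": [0,0,0]},{"fingers": 0.6,"xyz": [0,0,0],"dr": [0,0,0]},{"fingers": 0.6,"xyz": [0,0,3],"dr": [0,0,0]},{"fingers": 0.6,"xyz": [0,0,5],"dr": [0,0,0]},{"fingers": 0.6,"xyz": [0,0,5],"dr": [0,0,0]}]'

```text
clock: 29.2
tcp_pos: [0.4993, 0.1273, 0.1829]
tool_rot: [-0.0, 0.793, 0.609, -0.0]
wrist_force: [1.4, -0.4, -0.9]
grip_width: 0.0509
grasp_force: 0.0
```

>>> apply_moves --deltas '[{"fingers": 0.6,"xyz": [-0.9,-3.2,0],"dr": [0,0,10]},{"fingers": 0.6,"xyz": [-0.9,-3.2,0],"dr": [0,0,10]},{"fingers": 0.6,"xyz": [-0.9,-3.2,0],"dr": [0,0,10]},{"fingers": 0.6,"xyz": [-0.9,-3.2,0],"dr": [0,0,10]},{"fingers": 0.6,"xyz": [-0.9,-3.2,0],"dr": [0,0,10]}]'

```text
clock: 29.82
tcp_pos: [0.4543, -0.0337, 0.182]
tool_rot: [0.001, 0.458, 0.889, 0.0]
wrist_force: [0.1, 0.5, 0.4]
grip_width: 0.0511
grasp_force: 0.0
```

>>> apply_moves --deltas '[{"fingers": 0.6,"xyz": [-0.9,-3.2,0],"dr": [0,0,10]},{"fingers": 0.6,"xyz": [-0.9,-3.2,0],"dr": [0,0,10]},{"fingers": 0.6,"xyz": [-0.8,-3.2,0],"dr": [0,0,10]},{"fingers": 0.6,"xyz": [-0.7,-3.4,0],"dr": [0,0,10]},{"fingers": 0.6,"xyz": [-0.7,-3.4,0],"dr": [0,0,10]}]'

```text
clock: 30.45
tcp_pos: [0.4143, -0.198, 0.182]
tool_rot: [0.001, 0.04, 0.999, -0.0]
wrist_force: [-0.4, 0.1, -0.0]
grip_width: 0.0512
grasp_force: 0.0
```

>>> apply_moves --deltas '[{"fingers": 0.6,"xyz": [0,0,-2.5],"dr": [0,0,2]},{"fingers": 0.6,"xyz": [0,0,-2.5],"dr": [0,0,0]},{"fingers": 0.6,"xyz": [0,0,0],"dr": [0,0,0]}]'

```text
clock: 30.82
tcp_pos: [0.4127, -0.196, 0.1298]
tool_rot: [-0.002, 0.025, 1.0, 0.001]
wrist_force: [-0.2, -0.2, 0.0]
grip_width: 0.0512
grasp_force: 0.0
```

Run:
```python
from h import *
s=env.read_state();print(s['tcp_pos'].round(4),s['tool_rot'].round(3),s['joint_pos'].round(2))
c=vision.calibration('wrist');w=save('wrist','w11')
for r in finder.tip_of('wrist','keeper_grip'): print(round(r['conf'],2),np.round(r['position']),onz(c,r['position'],.065).round(4))
carrier('c8');a=cv2.imread('pics/c8.png')
cv2.imwrite('pics/m8.png',np.hstack([cv2.resize(a,(360,270)),cv2.resize(w[:,:,::-1],(360,270))]))
```

```text
[ 0.4127 -0.196   0.1298] [-0.002  0.025  1.     0.001] [-0.5  -0.06  2.16 -0.    1.05 -2.02]
0.7 [315. 261.] [ 0.413  -0.1957  0.065 ]
carrier [0.5172 0.1986] -14.5 [228. 152.]
lanes L->R [[0.5353, 0.2683], [0.5233, 0.2218], [0.5112, 0.1754], [0.4992, 0.1289]]
```

View pics/m8.png

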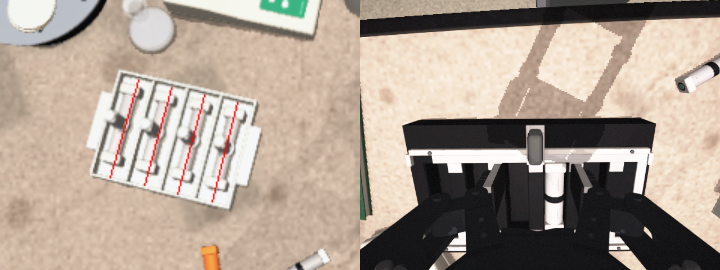

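All four cells lie in the lanes, the sleeve is still in its pocket and the fin is centred. I grip it and slide it back.

>>> apply_moves --deltas '[{"fingers": 0.6,"xyz": [0,0,-4],"dr": [0,0,0]},{"fingers": 0.6,"xyz": [0,0,-3.6],"dr": [0,0,0]},{"fingers": 0.6,"xyz": [0,0,0],"dr": [0,0,0]},{"fingers": 0.1,"xyz": [0,0,0],"dr": [0,0,0]},{"fingers": 0.1,"xyz": [0,0,0],"dr": [0,0,0]}]' --grip_force 40

```text
clock: 31.65
tcp_pos: [0.4161, -0.1978, 0.0576]
tool_rot: [0.002, 0.025, 1.0, -0.001]
wrist_force: [-3.6, -18.2, 4.7]
grip_width: 0.0155
grasp_force: 10.9
```

>>> apply_moves --deltas '[{"fingers": 0.1,"xyz": [0,0,0],"dr": [0,0,0]},{"fingers": 0.1,"xyz": [0,0,0],"dr": [0,0,0]},{"fingers": 0.1,"xyz": [0,-0.6,0],"dr": [0,0,0]},{"fingers": 0.1,"xyz": [-0.1,-0.7,0],"dr": [0,0,0]},{"fingers": 0.1,"xyz": [0,-0.7,0],"dr": [0,0,0]}]'

```text
clock: 32.28
tcp_pos: [0.4152, -0.217, 0.0577]
tool_rot: [0.002, 0.025, 1.0, -0.0]
wrist_force: [-0.4, 1.7, 8.6]
grip_width: 0.0144
grasp_force: 43.3
```

>>> apply_moves --deltas '[{"fingers": 0.1,"xyz": [0,-0.6,0],"dr": [0,0,0]},{"fingers": 0.1,"xyz": [0,-0.2,0],"dr": [0,0,0]},{"fingers": 0.1,"xyz": [0,0,0],"dr": [0,0,0]}]'

```text
clock: 32.65
tcp_pos: [0.4149, -0.2245, 0.0577]
tool_rot: [0.001, 0.025, 1.0, 0.0]
wrist_force: [-1.0, 3.2, 10.3]
grip_width: 0.014
grasp_force: 43.5
```

>>> apply_moves --deltas '[{"fingers": 0.1,"xyz": [0,-0.2,0],"dr": [0,0,0]},{"fingers": 0.1,"xyz": [0,0,0],"dr": [0,0,0]}]'

```text
clock: 32.9
tcp_pos: [0.4148, -0.2245, 0.0577]
tool_rot: [0.001, 0.026, 1.0, 0.002]
wrist_force: [0.2, 11.6, 14.2]
grip_width: 0.0145
grasp_force: 44.0
```

At the locked stop. Relax, release and retreat.

>>> apply_moves --deltas '[{"fingers": 0.1,"xyz": [0,0.2,0],"dr": [0,0,0]},{"fingers": 0.6,"xyz": [0,0,0],"dr": [0,0,0]},{"fingers": 0.6,"xyz": [0,0,0],"dr": [0,0,0]},{"fingers": 0.6,"xyz": [0,0,5],"dr": [0,0,0]},{"fingers": 0.6,"xyz": [0,0,5],"dr": [0,0,0]}]'

```text
clock: 33.52
tcp_pos: [0.4123, -0.224, 0.1555]
tool_rot: [-0.001, 0.025, 1.0, 0.001]
wrist_force: [1.4, -0.9, 0.4]
grip_width: 0.0509
grasp_force: 0.0
```

>>> apply_moves --deltas '[{"fingers": 0.6,"xyz": [-1,0,5],"dr": [0,0,0]},{"fingers": 0.6,"xyz": [-1,0,4],"dr": [0,0,0]},{"fingers": 0.6,"xyz": [0,0,0],"dr": [0,0,0]}]'

```text
clock: 33.9
tcp_pos: [0.3949, -0.2259, 0.2495]
tool_rot: [0.003, 0.026, 1.0, -0.002]
wrist_force: [0.1, -0.0, -0.2]
grip_width: 0.051
grasp_force: 0.0
```

Run:
```python
from h import *
s=env.read_state();print(s['tcp_pos'].round(4),s['grip_width'],s['wrist_force'].round(1))
c=vision.calibration('wrist');w=save('wrist','w12')
for n,z in(('keeper_grip',.065),('control_mid',.022)):
    for r in finder.tip_of('wrist',n): print(n,round(r['conf'],2),np.round(r['position']),onz(c,r['position'],z).round(4))
carrier('c9');a=cv2.imread('pics/c9.png')
cv2.imwrite('pics/m9.png',np.hstack([cv2.resize(a,(400,300)),cv2.resize(w[:,:,::-1],(400,300))]))
```

```text
[ 0.3949 -0.2259  0.2495] 0.0510351709755104 [ 0.1 -0.  -0.2]
keeper_grip 0.7 [321. 234.] [ 0.4109 -0.2216  0.065 ]
control_mid 0.93 [555. 144.] [0.3395 0.0222 0.022 ]
control_mid 0.87 [362. 297.] [ 0.4997 -0.1776  0.022 ]
carrier [0.5149 0.199 ] -14.5 [226. 152.]
lanes L->R [[0.533, 0.2687], [0.5209, 0.2222], [0.5089, 0.1757], [0.4968, 0.1293]]
```

View pics/m9.png

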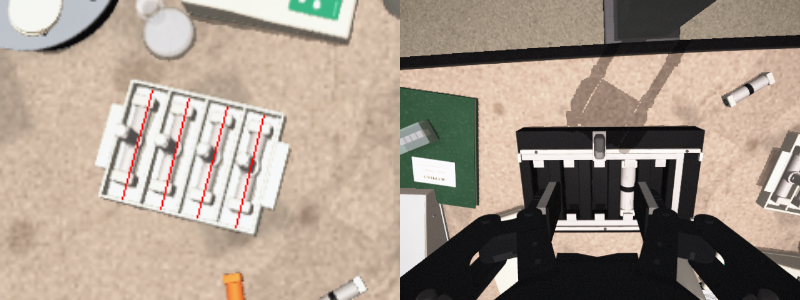

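The keeper is locked with its tabs over the sleeve, the four cells lie in their lanes and the arm is clear. Handing in.

```bash
python3 -c "
from rig import env
print(env.sign_off())"
```

```text
the job is handed in; nothing more can be done
None
```

The job is handed in, with no verdict returned: all four necked cells lie neck up, one to a lane, the sleeve is still in its pocket with the keeper at its locked stop, and nothing behind was touched.

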